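Return the luthier's things to their outlined pads

ROBOT

A 6-joint arm with a two-finger parallel gripper is mounted at the origin on the work surface. World frame = base frame: x ahead of the robot, y to its left, z up, the work surface at z = 0. Lengths are in mm, angles in degrees, forces in N, time in s.
With the tool pointing down it reaches from about 275 to 725 mm from the base axis. Payload 5.6 kg.
Tool frame: the origin (TCP) lies on the centre line of the jaws, within the pads' length; the fingertips stand 11 mm ahead of it and the grasp point (between the pads) lies 8 mm behind it (r.tips_ahead is the distance from the TCP to the fingertips, in mm); z points along the fingers, y is the line along which they close (so a half turn about z gives the same grasp; the last joint's range is limited). The gripper opens to 85 mm and grips with 20 to 120 N. Pads are 22 mm wide; open, the fingers measure 114 mm over their backs; the gripper's body (76 mm by 85 mm) begins 54 mm behind the grasp point. The pads swing forward as they close: fully open they stand 13 mm farther back than shut.
Start: joints at [-52.334, 14.616, 6.199, 0, -81.583, -16.306], TCP at [200.342, -512.207, 242.283] pointing down, gripper open.
Joint ranges: [-168.99, 168.99], [-69.2, 112.95], [-62.41, 85.93], [-164.36, 98.24], [-168.68, -3.75], [-174.98, 174.98]. Speed limits (degrees/s): [147.25, 147.25, 180, 180, 180, 180].

INTERFACE

Orientations are given as a 3x3 rotation matrix whose columns are the frame's x, y, z axes.
In Python, from rig import monitor, eyes, r gives the robot as it stands. The module is installed in compiled form; this text tells all that it offers.
- The arm moves only by the shell command python3 -m inch 'ROWS' [FORCE]. ROWS is a JSON object of lists of equal length, an entry for each row: "dr": the turn, a rotation vector about the tool's x, y, z in rad, a list of three; "offset": the shift along the tool's x, y, z in cm, a list of three; "jaw": the opening, from 0 (shut) to 1 (fully open). A call has exactly 10 rows; each row is the pose to reach, as a shift and turn from the pose commanded when the call began, along the tool's axes at that moment; what a row does not reach only later rows make up. A row lasts 1/10 s, in which the tool goes at most 50 mm and 8.59 degrees, less where a joint would pass 70% of its speed; a pose out of reach is approached as far as the arm can. A call with a gripper value outside its range is refused whole. The fingers move at their own pace and stop on an object; FORCE is the grip in N (left out, the last holds). Time passes only in rows, so rows that repeat a pose let the fingers close, or fill a call up. It gives the time, the measured TCP pose, the force, the opening and the grip force at its end, in the units of the state.
- monitor.get_obs(): the state, without advancing time (a new reading comes with each control period).
- eyes.read_camera(name): name is "side" or "top"; returns the picture (400x640x3 uint8, red, green, blue); there is no depth.
- eyes.camera_model(name): a dict with "K" (3x3 intrinsics, pixels), "origin" and "attitude" of the camera in the world. Camera axes: x right, y down, z forward; pixel columns grow to the right and rows downward; lengths in mm; the calibration is good to about 2 mm. A picture is of the moment at which its call begins. camera_model takes no time and is no camera call.
- r.job_done(): hands the job in; it is judged then, once.
Trained networks look in the newest picture that a camera, given by its name, has taken for a name from the list of things; names that differ only in an ending like _2 or _b are one class to them, and where a whole thing is asked for, a point or a joint stands for the part that bears it (a point fixed in the world has none). Each returns a list of dicts, best first, with "conf" (0 to 1); they miss things now and then, are a little off and sometimes report something else, mostly with a low value. They report only what shows in the picture. A call takes as long as a camera call. They do not tell look-alikes from the thing itself.
- eyes.search_frame(camera, name): "position" ([x, y, z] in mm, in the coordinates of the camera as it stood for that picture, good to about 4 mm: the middle of the surface that is visible of it).
- eyes.silhouettes(camera, name): "region" (400x640 bool, what is visible of it).
- eyes.pinpoint(camera, name): "position" ([x, y, z] in mm, in the coordinates of the camera as it stood for that picture, good to about 4 mm: a listed point, or the origin of a listed thing).
The state is a dict: "time_s": time; "joint_positions": joint angles; "qvel": joint speeds; "effort": joint torques, N m; "tcp_pos": TCP position; "orientation": TCP orientation; "contact_force": force on the tool from outside, world axes, zero at the start; "ft_torque": the same for the moment, N m; "width": finger opening in mm; "gripper_force": force on a finger pad.
Only numpy, scipy, OpenCV 4.12 (cv2) and the standard library are available. Lean on these libraries where they do the work, as an engineer would, in place of code of your own. Each camera call takes 0.05 s, during which the arm holds its last target. There are 200 camera calls.

TASK

Tidy the luthier's bench: set the loupe, the oval chinrest and the two brass finger planes each on the cork pad that bears its own outline, right way up, on the outline and lined up with it (either end first). Leave the two cherry cam clamps where they lie.

Things in the scene. Friction and masses are not known exactly. Their poses are not given: they have to be found in the camera images.
- loupe_center (a point): Brass-rimmed magnifying loupe, a short round drum standing upright on its foot: 48 mm diameter, 28 mm high, lens on top, black waist between two brass rims. Point: its centre, 14 mm above its underside; z is up through the lens. Loose, about 90 g. Grip across any diameter.
- chinrest_center (a point): Dark rosewood violin chinrest, a thick oval with straight long edges and round ends: 92 mm long (its x; a small brass barrel at each end makes it 101 mm), 54 mm wide (its y), 26 mm high, with a dished top and a cork underside. The long edges are flat and parallel for 38 mm in the middle. Point: its centre, 13 mm above its underside; z is up. The same either end first. Loose, about 80 g.
- plane_large_center (a point): Large brass finger plane, boat-shaped with two pointed ends: 84 mm long (its x), 34 mm wide (its y), brass body 24 mm high; a slanting steel blade and wooden wedge stand up to 9 mm above the body in the middle. The long sides are flat for 30 mm in the middle. Point: the body's centre, 12 mm above its underside; z is up. Either end may go first. Loose, about 180 g.
- plane_small_center (a point): Small brass finger plane, like the large one: 50 mm long (its x), 24 mm wide (its y), brass body 22 mm high; blade and wedge stand up to 6 mm above the body. The long sides are flat for 18 mm in the middle. Point: the body's centre, 11 mm above its underside; z is up. Either end may go first. Loose, about 80 g.
- pad_loupe: Cork pad, 120 (its x) x 80 (its y) x 6 mm thick, lying flat on the bench and fixed to it, with a flat dark walnut silhouette inlaid in its middle: a round disc of 52 mm diameter, for the loupe. Origin: centre of its underside, so the pad's top is 6 mm above it and the silhouette's middle is straight above it; z is up.
- pad_chinrest: Cork pad, 120 (its x) x 80 (its y) x 6 mm thick, lying flat on the bench and fixed to it, with a flat dark walnut silhouette inlaid in its middle: a broad oval with straight long edges and round ends, 96 mm along the pad's x and 58 mm across, for the chinrest. Origin: centre of its underside, so the pad's top is 6 mm above it and the silhouette's middle is straight above it; z is up.
- pad_plane_large: Cork pad, 120 (its x) x 80 (its y) x 6 mm thick, lying flat on the bench and fixed to it, with a flat dark walnut silhouette inlaid in its middle: a long boat shape with pointed ends, 88 mm along the pad's x and 38 mm across, for the large finger plane. Origin: centre of its underside, so the pad's top is 6 mm above it and the silhouette's middle is straight above it; z is up.
- pad_plane_small: Cork pad, 120 (its x) x 80 (its y) x 6 mm thick, lying flat on the bench and fixed to it, with a flat dark walnut silhouette inlaid in its middle: a short boat shape with pointed ends, 54 mm along the pad's x and 28 mm across, for the small finger plane. Origin: centre of its underside, so the pad's top is 6 mm above it and the silhouette's middle is straight above it; z is up.
- cam_clamp_a: A small cherry cam clamp lying on its side: flat steel bar 124 mm long (its x) with two cherry jaws 74 mm long across it (its y), 22 mm high. Origin: middle of its outline, at its underside. Loose, 200 g; not part of the job.
- cam_clamp_b: The second cherry cam clamp, the same as the first. Origin: middle of its outline, at its underside. Loose, 200 g; not part of the job.
Mind the look-alikes: they are no part of the job. Leave any green look-alike of the part that bears plane_large_center alone.

How it is judged:
By the outcome, as a careful person would: the job done as asked, in the order asked, and still so for the second after the job is handed in, with the robot touching nothing.
It also fails if it takes over 96 s, if anything falls off the work surface, if the arm or the gripper's body presses on something with over 40 N, if the wrist force passes 120 N, or if a joint passes its speed limit or range.

## Working session

There is one attempt and no reset: what is moved stays moved. The work goes in short steps, Python scripts to look and compute and a shell command to move; the robot and the scene stay as the last step left them, time stands still between calls to the robot, and variables do not carry over. Pictures are saved under pics/ and viewed, at most 14 in all, crops included, and the job is handed in when it is done.

```bash
mkdir -p pics
python3 - <<'E'
from rig import monitor, eyes, r
import cv2
o=monitor.get_obs();print({k:o[k] for k in("time_s","tcp_pos","orientation","width")})
for n in("top","side"):
    im=eyes.read_camera(n);cv2.imwrite(f"pics/{n}0.png",im[:,:,::-1]);print(n,eyes.camera_model(n))
E
```

```text
{'time_s': 0.0, 'tcp_pos': array([ 200.19285076, -511.77492744,  241.39105296]), 'orientation': array([[-9.31340500e-01, -3.64148665e-01, -7.89538369e-04],
       [-3.64149505e-01,  9.31338917e-01,  1.72018216e-03],
       [ 1.08925771e-04,  1.88958532e-03, -9.99998209e-01]]), 'width': 85.4121750973553}
top {'K': array([[406.44457168,   0.        , 321.52543461],
       [  0.        , 406.44457168, 199.09365315],
       [  0.        ,   0.        ,   1.        ]]), 'origin': array([303.23903237,  -9.75226441, 941.50679995]), 'attitude': array([[ 2.44725132e-02, -9.84230086e-01,  1.75191994e-01],
       [-9.99693874e-01, -2.47318299e-02,  7.03288089e-04],
       [ 3.64062130e-03, -1.75155575e-01, -9.84534037e-01]])}
side {'K': array([[458.88883221,   0.        , 327.83702449],
       [  0.        , 458.88883221, 202.04772852],
       [  0.        ,   0.        ,   1.        ]]), 'origin': array([  27.89500681, -896.42845694,  883.14804275]), 'attitude': array([[ 0.88543652, -0.30861661,  0.34750245],
       [-0.46446237, -0.56081338,  0.68539263],
       [-0.01663953, -0.76827348, -0.63990545]])}
```

```bash
ls .
```

```text
pics
```

View pics/top0.png

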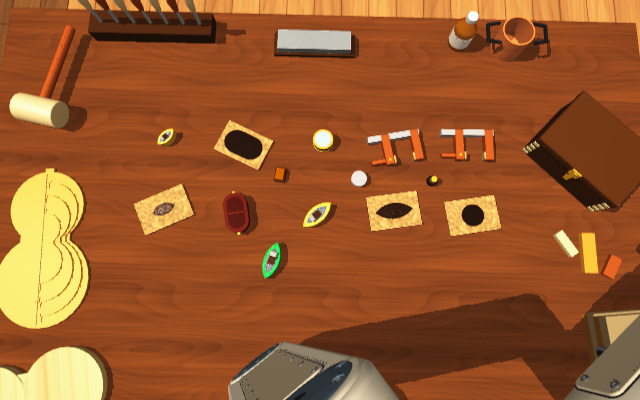

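View pics/side0.png

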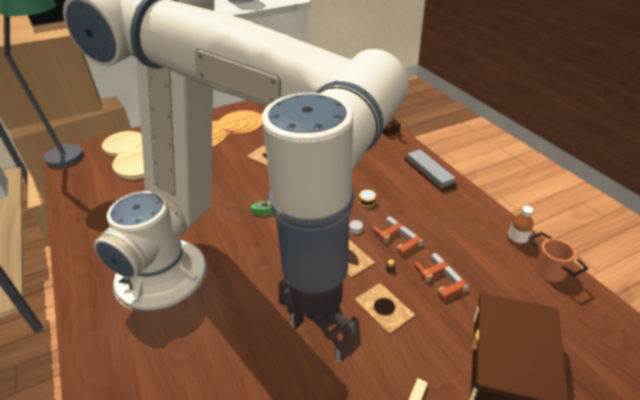

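Top view shows:
- **Parts:** small plane (167,136), loupe (322,140), chinrest (236,212), large brass plane (317,214).
- **Pads:** chinrest (244,144), small plane (164,209), large plane (394,211), loupe (473,215).
- **Clamps:** (397,147) and (468,145).
- **Could be mistaken for a part:** the green plane (271,260) for the large plane. The white disc (359,178) and the brass knob (433,181) for the loupe.

The side view is half blocked by the arm. Next I'll get masks, fit the outlines and check one crop.

```bash
cat > h.py <<'E'
from rig import monitor, eyes, r
import numpy as np, cv2
from scipy.optimize import minimize
S={'loupe_center':('r',48,48,28,0),'chinrest_center':('s',92,54,26,0),'plane_large_center':('b',84,34,24,0),'plane_small_center':('b',50,24,22,0),
'pad_loupe':('q',120,80,6,0),'pad_chinrest':('q',120,80,6,0),'pad_plane_large':('q',120,80,6,0),'pad_plane_small':('q',120,80,6,0)}
FL={84:30,50:18}
def outline(k,L,W):
    t=np.linspace(0,2*np.pi,60)
    if k=='q': return np.array([[1,1],[-1,1],[-1,-1],[1,-1]])*[L/2,W/2]
    if k=='b': f=FL[L]/2; return np.array([[L/2,0],[f,W/2],[-f,W/2],[-L/2,0],[-f,-W/2],[f,-W/2]])
    c=np.c_[np.cos(t),np.sin(t)]*W/2; c[:,0]+=np.sign(c[:,0])*(L-W)/2; return c
def proj(cam,P):
    m=eyes.camera_model(cam); c=(np.asarray(P)-m['origin'])@m['attitude']; c=c@m['K'].T; return c[:,:2]/c[:,2:]
def unproj(cam,uv,z):
    m=eyes.camera_model(cam); d=m['attitude']@np.linalg.solve(m['K'],[*uv,1]); o=m['origin']; return o+d*(z-o[2])/d[2]
def fit(cam,name,mask,z0=0):
    k,L,W,h,_=S[name]; q=outline(k,L,W); sc=16
    ys,xs=np.nonzero(mask); c0=unproj(cam,(xs.mean(),ys.mean()),z0+h/2)[:2]
    lo=np.array([max(xs.min()-8,0),max(ys.min()-8,0)]); hi=np.array([xs.max()+9,ys.max()+9])
    M=cv2.resize(mask[lo[1]:hi[1],lo[0]:hi[0]].astype(np.float32),None,fx=4,fy=4,interpolation=cv2.INTER_LINEAR)
    def hull(p):
        a=np.radians(p[2]); R=np.array([[np.cos(a),-np.sin(a)],[np.sin(a),np.cos(a)]]); w=q@R.T+p[:2]
        P=np.vstack([np.c_[w,np.full(len(w),z)] for z in (z0,z0+h)])
        return cv2.convexHull(proj(cam,P).astype(np.float32))
    def cost(p):
        I=np.zeros(M.shape,np.uint8); H=(hull(p)[:,0]+.5-lo)*4-.5
        cv2.fillConvexPoly(I,np.round(H*16).astype(np.int32),1,shift=4)
        return np.abs(I-M).sum()/M.sum()
    best=None
    for a in ([0] if k=='r' else range(0,180,20)):
        s=minimize(cost,[*c0,a],method='Nelder-Mead',options=dict(initial_simplex=[[*c0,a],[c0[0]+5,c0[1],a],[c0[0],c0[1]+5,a],[*c0,a+12]],maxiter=150))
        if best is None or s.fun<best.fun: best=s
    return best.x,best.fun,hull(best.x)
E
cat > look.py <<'E'
from h import *
im=eyes.read_camera('top'); big=cv2.resize(im[100:290,120:520,::-1],None,fx=2,fy=2,interpolation=cv2.INTER_CUBIC)
for n in S:
    for d in eyes.silhouettes('top',n)[:3]:
        m=d['region']
        if m.sum()<30 : continue
        ys,xs=np.nonzero(m)
        p,f,H=fit('top',n,m)
        print(n,round(d['conf'],2),'px',xs.mean().round(),ys.mean().round(),m.sum(),'xy',p[:2].round(1),'yaw',round(p[2]%180,1),'err',round(f,2))
        if d['conf']>.3: cv2.polylines(big,[np.round(((H[:,0]+.5-[120,100])*2-.5)*16).astype(np.int32)],True,(255,0,255),1,shift=4)
cv2.imwrite('pics/fit1.png',big)
E
python3 look.py
```

```text
chinrest_center 0.89 px 236.0 213.0 894 xy [430.8 186.4] yaw 11.9 err 0.06
plane_large_center 0.9 px 272.0 260.0 423 xy [326. 100.] yaw 163.1 err 0.11
plane_large_center 0.8 px 317.0 215.0 407 xy [431.1   1.2] yaw 132.6 err 0.09Traceback (most recent call last):
  File "look.py", line 8, in <module>
    p,f,H=fit('top',n,m)
          ~~~^^^^^^^^^^^
  File "h.py", line 31, in fit
    s=minimize(cost,[*c0,a],method='Nelder-Mead',options=dict(initial_simplex=[[*c0,a],[c0[0]+5,c0[1],a],[c0[0],c0[1]+5,a],[*c0,a+12]],maxiter=150))
    res = _minimize_neldermead(fun, x0, args, callback, bounds=bounds,
                               **options)
    fxr = func(xr)
    fx = function(np.copy(x), *(wrapper_args + args))
  File "h.py", line 26, in cost
    I=np.zeros(M.shape,np.uint8); H=(hull(p)[:,0]+.5-lo)*4-.5
                                     ~~~~^^^
  File "h.py", line 24, in hull
    return cv2.convexHull(proj(cam,P).astype(np.float32))
                          ~~~~^^^^^^^
  File "h.py", line 13, in proj
    m=eyes.camera_model(cam); c=(np.asarray(P)-m['origin'])@m['attitude']; c=c@m['K'].T; return c[:,:2]/c[:,2:]
ValueError: time passes only in moves, steps and waits
```

```bash
python3 - <<'E'
s=open('h.py').read()
s=s.replace("def outline","CM={c:eyes.camera_model(c) for c in('top','side')}\ndef outline",1).replace("m=eyes.camera_model(cam);","m=CM[cam];")
open('h.py','w').write(s)
E
python3 look.py
```

```text
loupe_center 0.64 px 323.0 141.0 369 xy [608.9  -8.1] yaw 6.5 err 0.08
chinrest_center 0.79 px 236.0 213.0 864 xy [430.1 187. ] yaw 12.2 err 0.08
chinrest_center 0.21 px 167.0 138.0 229 xy [663.3 299.8] yaw 40.0 err 1.0
plane_large_center 0.68 px 271.0 260.0 413 xy [325.2 100.3] yaw 162.2 err 0.13
plane_large_center 0.62 px 316.0 216.0 410 xy [429.8   2.6] yaw 131.7 err 0.09
plane_small_center 0.57 px 167.0 138.0 227 xy [608.1 364.1] yaw 139.8 err 0.1
pad_loupe 0.84 px 472.0 215.0 1669 xy [ 440.9 -360.7] yaw 99.5 err 0.09
pad_chinrest 0.74 px 243.0 145.0 1622 xy [597.7 182.8] yaw 65.5 err 0.05
pad_plane_large 0.61 px 393.0 211.0 1759 xy [ 446.5 -177.1] yaw 99.3 err 0.04
pad_plane_small 0.86 px 164.0 209.0 1887 xy [437.1 358.2] yaw 115.5 err 0.04
```

View pics/fit1.png

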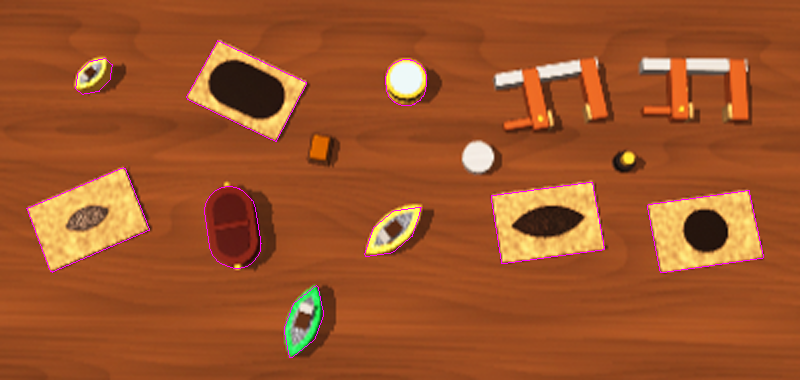

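The crop confirms the choices. Fitted outlines lie on the loupe (406,80), chinrest (232,226), large brass plane (393,230), small brass plane (94,73) and all four pads. The green plane (304,320), white disc (478,156) and black-and-brass knob (626,158) are not targets. I'll average a few measurements and plan the first move.

```bash
cat > to.py <<'E'
import sys
from rig import monitor
import numpy as np
from scipy.spatial.transform import Rotation as Ro
def plan(x,y,z,ya):
    o=monitor.get_obs();R=o['orientation'];p=o['tcp_pos']
    c=[]
    for a in (ya,ya+180):
        a=np.radians(a);Y=np.array([np.cos(a),np.sin(a),0]);Z=np.array([0,0,-1.]);T=np.c_[np.cross(Y,Z),Y,Z]
        c.append(Ro.from_matrix(R.T@T).as_rotvec())
    c.sort(key=lambda v:np.linalg.norm(v))
    print('at',p.round(1),'t',o['time_s'].__round__(2),'j1,j6',np.round(o['joint_positions'][[0,5]],0) if hasattr(o['joint_positions'],'shape') else o['joint_positions'],'offset cm',(R.T@(np.array([x,y,z])-p)/10).round(2),'dr',c[0].round(3),'alt',c[1].round(2))
if __name__=='__main__': plan(*map(float,sys.argv[1:5]))
E
python3 - <<'E'
from h import *
acc={n:[] for n in S}
near={'plane_large_center':(430,2)}
for i in range(4):
    eyes.read_camera('top')
    for n in S:
        for d in eyes.silhouettes('top',n):
            if d['conf']<.3: continue
            p,f,_=fit('top',n,d['region'])
            if f<.2 and (n not in near or np.hypot(*(p[:2]-near[n]))<40): acc[n].append([p[0],p[1],p[2]%180]); break
for n,v in acc.items(): v=np.array(v); print(n,len(v),np.median(v,0).round(1),v.std(0).round(1))
print(r.tips_ahead)
import to; to.plan(608,-8,120,90)
E
```

```text
loupe_center 4 [609.   -7.9  10. ] [ 0.5  0.4 73.1]
chinrest_center 4 [430.4 187.   11.4] [0.7 0.2 1.2]
plane_large_center 4 [430.4   1.9 132.5] [0.6 0.5 0.9]
plane_small_center 3 [607.8 364.  138.7] [0.1 0.2 0.4]
pad_loupe 3 [ 440.6 -360.2   99.6] [0.3 0.2 0.1]
pad_chinrest 4 [597.  181.6  65. ] [0.3 0.3 0.2]
pad_plane_large 4 [ 446.6 -177.8   99.2] [0.1 0.7 0.3]
pad_plane_small 4 [436.8 358.5 115.8] [0.1 0.7 0.8]
11.0
at [ 200.3 -512.2  242.3] t 2.55 j1,j6 [-52. -16.] offset cm [-56.33  32.11  12.23] dr [ 0.    -0.     0.373] alt [ 0.    0.   -2.77]
```

```bash
python3 -m inch '{"dr":[[0,0,0.1],[0,0,0.2],[0,0,0.3],[0,0,0.373],[0,0,0.373],[0,0,0.373],[0,0,0.373],[0,0,0.373],[0,0,0.373],[0,0,0.373]],"offset":[[-5,2.8,1.1],[-9,5.2,2],[-13,7.4,2.8],[-17.3,9.9,3.8],[-21.6,12.3,4.7],[-26,14.8,5.6],[-30.3,17.3,6.6],[-34.6,19.7,7.5],[-38.9,22.2,8.5],[-43.3,24.7,9.4]],"jaw":[1,1,1,1,1,1,1,1,1,1]}' 40; python3 to.py 608.5 -8 70 90
```

```text
time_s: 3.55
tcp_pos: [510.1, -128.2, 149.4]
orientation: [[-1.0, -0.0, 0.001], [-0.0, 1.0, -0.0], [-0.001, -0.0, -1.0]]
contact_force: [1.5, -0.9, 0.3]
width: 85.6
gripper_force: 0.0
at [ 510.1 -128.2  149.4] t 3.55 j1,j6 [  3. -93.] offset cm [-9.83 12.02  7.95] dr [-0.     0.001  0.   ] alt [-0.   -0.   -3.14]
```

```bash
python3 -m inch '{"dr":[[0,0,0],[0,0,0],[0,0,0],[0,0,0],[0,0,0],[0,0,0],[0,0,0],[0,0,0],[0,0,0],[0,0,0]],"offset":[[-2.5,3,2],[-5,6,4],[-7.5,9,6],[-9.83,12,7.9],[-9.83,12,7.9],[-9.83,12,7.9],[-9.83,12,9.7],[-9.83,12,11.5],[-9.83,12,13.5],[-9.83,12,13.5]],"jaw":[1,1,1,1,1,1,1,1,1,1]}'
python3 - <<'E'
from h import *
import to
to.plan(609,-8,14,90)
im=eyes.read_camera('side');cv2.imwrite('pics/s1.png',cv2.resize(im[100:300,240:480,::-1],None,fx=3,fy=3,interpolation=cv2.INTER_CUBIC))
E
```

```text
time_s: 4.55
tcp_pos: [605.3, -11.3, 13.0]
orientation: [[-1.0, 0.002, -0.004], [0.002, 1.0, -0.0], [0.004, -0.0, -1.0]]
contact_force: [-0.1, 0.2, -0.5]
width: 85.4
gripper_force: 0.0
at [605.3 -11.3  13. ] t 4.55 j1,j6 [  14. -104.] offset cm [-0.37  0.33 -0.1 ] dr [-0.    -0.004 -0.002] alt [-0.01  0.    3.14]
```

View pics/s1.png

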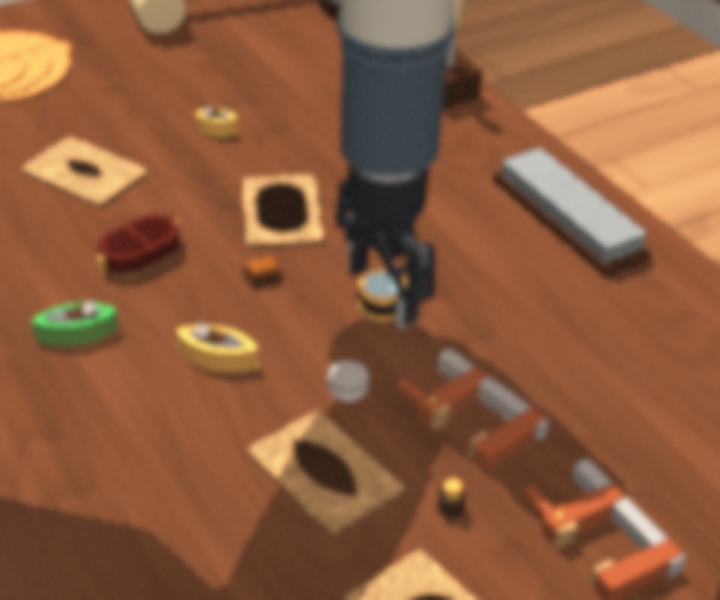

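Side view: fingers straddle the loupe (380,290 in the crop). Close.

```bash
python3 -m inch '{"dr":[[0,0,0],[0,0,0],[0,0,0],[0,0,0],[0,0,0],[0,0,0],[0,0,0],[0,0,0],[0,0,0],[0,0,0]],"offset":[[0,0,-0.1],[0,0,-0.1],[0,0,-0.1],[0,0,-0.1],[0,0,-0.1],[0,0,-0.1],[0,0,-0.1],[0,0,-0.1],[0,0,-0.1],[0,0,-0.1]],"jaw":[1,1,0,0,0,0,0,0,0,0]}' 40; python3 to.py 609 -8 14 90
```

```text
time_s: 5.6
tcp_pos: [607.9, -10.0, 16.2]
orientation: [[-1.0, -0.0, 0.001], [-0.0, 1.0, -0.0], [-0.001, -0.0, -1.0]]
contact_force: [-0.3, 0.8, 5.2]
width: 46.5
gripper_force: 41.4
at [607.9 -10.   16.2] t 5.6 j1,j6 [  14. -104.] offset cm [-0.11  0.2   0.22] dr [-0.     0.001  0.   ] alt [-0.   -0.   -3.14]
```

```bash
python3 -m inch '{"dr":[[0,0,0],[0,0,0],[0,0,0],[0,0,0],[0,0,0],[0,0,0],[0,0,0],[0,0,0],[0,0,0],[0,0,0]],"offset":[[0,0,-3],[0,0,-6.5],[2,-4,-6.5],[4,-8,-6.5],[6,-12.4,-6.5],[8,-16.6,-6.5],[10,-20.7,-6.5],[12,-24.9,-6.5],[14,-29,-6.5],[15.5,-32,-6.5]],"jaw":[0,0,0,0,0,0,0,0,0,0]}'; python3 to.py 440.6 -360.2 23 90
```

```text
time_s: 6.6
tcp_pos: [450.5, -331.9, 80.0]
orientation: [[-1.0, 0.002, -0.001], [0.002, 1.0, 0.001], [0.001, 0.001, -1.0]]
contact_force: [0.3, 0.6, -0.9]
width: 46.8
gripper_force: 41.4
at [ 450.5 -331.9   80. ] t 6.6 j1,j6 [-20. -70.] offset cm [ 0.98 -2.84  5.7 ] dr [ 0.001 -0.001 -0.002] alt [-0.   -0.    3.14]
```

```bash
python3 -m inch '{"dr":[[0,0,0],[0,0,0],[0,0,0],[0,0,0],[0,0,0],[0,0,0],[0,0,0],[0,0,0],[0,0,0],[0,0,0]],"offset":[[0.5,-1.5,0],[1,-2.8,0],[1,-2.8,1.5],[1,-2.8,3],[1,-2.8,4],[1,-2.8,4],[1,-2.8,4],[1,-2.8,4],[1,-2.8,4],[1,-2.8,4]],"jaw":[0,0,0,0,0,0,0,0,0,0]}'; python3 to.py 440.6 -360.2 23 90;python3 to.py 440.6 -360.2 23 90
```

```text
time_s: 7.6
tcp_pos: [442.7, -358.1, 41.1]
orientation: [[-1.0, 0.0, 0.001], [0.0, 1.0, -0.0], [-0.001, -0.0, -1.0]]
contact_force: [0.4, 0.2, -0.7]
width: 46.6
gripper_force: 41.4
at [ 442.7 -358.1   41.1] t 7.6 j1,j6 [-23. -67.] offset cm [ 0.21 -0.21  1.81] dr [-0.     0.001 -0.   ] alt [0.   0.   3.14]
at [ 442.7 -358.1   41.1] t 7.6 j1,j6 [-23. -67.] offset cm [ 0.21 -0.21  1.81] dr [-0.     0.001 -0.   ] alt [0.   0.   3.14]
```

```bash
python3 -m inch '{"dr":[[0,0,0],[0,0,0],[0,0,0],[0,0,0],[0,0,0],[0,0,0],[0,0,0],[0,0,0],[0,0,0],[0,0,0]],"offset":[[0.3,-0.4,0],[0.3,-0.4,0.8],[0.3,-0.4,1.6],[0.3,-0.4,1.85],[0.3,-0.4,1.85],[0.3,-0.4,1.85],[0.3,-0.4,1.85],[0.3,-0.4,1.85],[0.3,-0.4,1.85],[0.3,-0.4,1.85]],"jaw":[0,0,0,0,0,0,0,1,1,1]}'; python3 to.py 440.6 -360.2 23 90
```

```text
time_s: 8.6
tcp_pos: [439.3, -362.0, 21.7]
orientation: [[-1.0, 0.0, -0.0], [0.0, 1.0, 0.0], [0.0, 0.0, -1.0]]
contact_force: [0.3, 0.9, -0.5]
width: 85.2
gripper_force: 0.0
at [ 439.3 -362.    21.7] t 8.6 j1,j6 [-24. -66.] offset cm [-0.13  0.18 -0.13] dr [ 0. -0. -0.] alt [-0.   -0.    3.14]
```

```bash
python3 -m inch '{"dr":[[0,0,0],[0,0,0],[0,0,-0.1],[0,0,-0.199],[0,0,-0.199],[0,0,-0.199],[0,0,-0.199],[0,0,-0.199],[0,0,-0.199],[0,0,-0.199]],"offset":[[0,0,-4.5],[0,0,-8],[0,4.5,-8],[0.2,9,-8],[0.3,13.5,-8],[0.4,18,-8],[0.5,22.5,-8],[0.6,27,-8],[0.7,31.5,-8],[0.8,36,-8]],"jaw":[1,1,1,1,1,1,1,1,1,1]}'
python3 - <<'E'
from h import *
import to
to.plan(430.4,187,60,101.4)
for i in range(3):
    eyes.read_camera('top')
    for n,z in(('loupe_center',6),('pad_loupe',0)):
        for d in eyes.silhouettes('top',n)[:1]:
            p,f,_=fit('top',n,d['region'],z);print(n,d['conf'],p.round(1),round(f,2))
E
```

```text
time_s: 9.6
tcp_pos: [431.1, -0.3, 102.2]
orientation: [[-0.98, -0.197, 0.001], [-0.197, 0.98, 0.0], [-0.001, 0.0, -1.0]]
contact_force: [1.6, 0.4, -0.0]
width: 85.2
gripper_force: 0.0
at [ 4.311e+02 -3.000e-01  1.022e+02] t 9.6 j1,j6 [  21. -100.] offset cm [-3.63 18.37  4.22] dr [ 0.     0.001 -0.   ] alt [ 0.   -0.    3.14]
loupe_center 0.68 [ 439.5 -362.8   12.9] 0.1
pad_loupe 0.56 [ 441.  -360.2   99.6] 0.43
loupe_center 0.81 [ 439.1 -361.5    1.7] 0.06
loupe_center 0.67 [ 439.4 -362.7    2. ] 0.06
pad_loupe 0.95 [ 441.1 -360.2   99.1] 0.35
```

```bash
python3 -m inch '{"dr":[[0,0,0],[0,0,0],[0,0,0],[0,0,0],[0,0,0],[0,0,0],[0,0,0],[0,0,0],[0,0,0],[0,0,0]],"offset":[[-0.9,4.5,1],[-1.8,9,2],[-2.7,13.5,3],[-3.4,17,4.2],[-3.63,18.4,4.2],[-3.63,18.4,4.2],[-3.63,18.4,4.2],[-3.63,18.4,4.2],[-3.63,18.4,4.2],[-3.63,18.4,4.2]],"jaw":[1,1,1,1,1,1,1,1,1,1]}'; python3 to.py 430.4 187 14 101.4
```

```text
time_s: 11.05
tcp_pos: [430.8, 184.8, 60.3]
orientation: [[-0.981, -0.196, 0.0], [-0.196, 0.981, 0.0], [-0.0, 0.0, -1.0]]
contact_force: [-0.1, -0.1, 0.5]
width: 85.4
gripper_force: 0.0
at [430.8 184.8  60.3] t 11.05 j1,j6 [  42. -121.] offset cm [-0.    0.22  4.63] dr [ 0.     0.    -0.001] alt [ 0.   -0.    3.14]
```

```bash
python3 -m inch '{"dr":[[0,0,0],[0,0,0],[0,0,0],[0,0,0],[0,0,0],[0,0,0],[0,0,0],[0,0,0],[0,0,0],[0,0,0]],"offset":[[0,0.2,0],[0,0.2,2],[0,0.2,4],[0,0.2,4.6],[0,0.2,4.6],[0,0.2,4.6],[0,0.2,4.6],[0,0.2,4.6],[0,0.2,4.6],[0,0.2,4.6]],"jaw":[1,1,1,1,1,0,0,0,0,0]}'; python3 to.py 597 181.6 120 155
```

```text
time_s: 12.05
tcp_pos: [431.0, 188.0, 15.2]
orientation: [[-0.98, -0.198, 0.002], [-0.198, 0.98, 0.001], [-0.002, 0.001, -1.0]]
contact_force: [-1.2, -0.3, 5.4]
width: 53.1
gripper_force: 43.0
at [431.  188.   15.2] t 12.05 j1,j6 [  43. -121.] offset cm [-16.17  -3.9  -10.46] dr [-0.     0.002 -0.935] alt [0.   0.   2.21]
```

```bash
python3 -m inch '{"dr":[[0,0,0],[0,0,0],[0,0,-0.14],[0,0,-0.28],[0,0,-0.42],[0,0,-0.56],[0,0,-0.7],[0,0,-0.84],[0,0,-0.935],[0,0,-0.935]],"offset":[[0,0,-3],[0,0,-7],[-3,-0.7,-7],[-6,-1.5,-7],[-9,-2.2,-7],[-12,-3,-7],[-14.5,-3.5,-7],[-16.17,-3.9,-7],[-16.17,-3.9,-7],[-16.17,-3.9,-7]],"jaw":[0,0,0,0,0,0,0,0,0,0]}'; python3 to.py 597 181.6 22.5 155
```

```text
time_s: 13.05
tcp_pos: [596.6, 180.9, 83.5]
orientation: [[-0.423, -0.906, -0.001], [-0.906, 0.423, -0.0], [0.001, 0.001, -1.0]]
contact_force: [-1.0, 0.7, 0.1]
width: 53.0
gripper_force: 42.5
at [596.6 180.9  83.5] t 13.05 j1,j6 [ 31. -56.] offset cm [-0.08 -0.02  6.1 ] dr [ 0.001 -0.001 -0.001] alt [-0.   -0.    3.14]
```

```bash
python3 -m inch '{"dr":[[0,0,0],[0,0,0],[0,0,0],[0,0,0],[0,0,0],[0,0,0],[0,0,0],[0,0,0],[0,0,0],[0,0,0]],"offset":[[-0.1,0,1.5],[-0.1,0,3],[-0.1,0,4.5],[-0.1,0,5.5],[-0.1,0,6.1],[-0.1,0,6.1],[-0.1,0,6.1],[-0.1,0,6.1],[-0.1,0,6.1],[-0.1,0,6.1]],"jaw":[0,0,0,0,0,0,0,0,1,1]}'; python3 to.py 430.4 1.9 90 42.5
```

```text
time_s: 14.05
tcp_pos: [597.3, 182.2, 23.6]
orientation: [[-0.423, -0.906, 0.001], [-0.906, 0.423, 0.0], [-0.001, -0.001, -1.0]]
contact_force: [0.0, -0.7, 0.3]
width: 79.8
gripper_force: 0.0
at [597.3 182.2  23.6] t 14.05 j1,j6 [ 31. -56.] offset cm [23.39  7.48 -6.66] dr [-1.000e-03  0.000e+00 -1.179e+00] alt [0.   0.   1.96]
```

```bash
python3 -m inch '{"dr":[[0,0,0],[0,0,0],[0,0,-0.14],[0,0,-0.28],[0,0,-0.42],[0,0,-0.56],[0,0,-0.7],[0,0,-0.84],[0,0,-0.98],[0,0,-1.12]],"offset":[[0,0,-3],[0,0,-6.6],[3,1,-6.6],[6,2,-6.6],[9,2.9,-6.6],[12,3.9,-6.6],[15,4.8,-6.6],[18,5.8,-6.6],[21,6.7,-6.6],[23.4,7.5,-6.6]],"jaw":[1,1,1,1,1,1,0.8,0.8,0.8,0.8]}'
python3 - <<'E'
from h import *
import to
to.plan(430.4,1.9,14,42.5)
for i in range(3):
    eyes.read_camera('top')
    for n,z in(('chinrest_center',6),):
        for d in eyes.silhouettes('top',n)[:1]:
            p,f,_=fit('top',n,d['region'],z);print(n,d['conf'],p.round(1),round(f,2))
E
```

```text
time_s: 15.05
tcp_pos: [428.8, 0.8, 89.4]
orientation: [[0.635, -0.772, 0.001], [-0.772, -0.635, 0.0], [0.0, -0.001, -1.0]]
contact_force: [1.0, -0.1, 0.8]
width: 68.4
gripper_force: 0.0
at [428.8   0.8  89.4] t 15.05 j1,j6 [21. 18.] offset cm [ 0.01 -0.19  7.54] dr [-0.001 -0.    -0.053] alt [-0.    0.    3.09]
chinrest_center 0.92 [598.  182.2  67.6] 0.14
chinrest_center 0.68 [598.7 182.4  68.4] 0.09
chinrest_center 0.69 [597.  181.5  64.8] 0.2
```

```bash
python3 -m inch '{"dr":[[0,0,-0.053],[0,0,-0.053],[0,0,-0.053],[0,0,-0.053],[0,0,-0.053],[0,0,-0.053],[0,0,-0.053],[0,0,-0.053],[0,0,-0.053],[0,0,-0.053]],"offset":[[0,-0.2,1.5],[0,-0.2,3.2],[0,-0.2,5],[0,-0.2,6.5],[0,-0.2,7.5],[0,-0.2,7.5],[0,-0.2,7.5],[0,-0.2,7.5],[0,-0.2,7.5],[0,-0.2,7.5]],"jaw":[0.8,0.8,0.8,0.8,0.8,0.8,0,0,0,0]}' 50; python3 to.py 446.6 -177.8 90 189.2
```

```text
time_s: 16.35
tcp_pos: [432.4, 3.3, 15.0]
orientation: [[0.672, -0.741, 0.002], [-0.741, -0.672, 0.001], [0.001, -0.002, -1.0]]
contact_force: [-0.2, 0.4, 4.7]
width: 33.1
gripper_force: 51.0
at [432.4   3.3  15. ] t 16.35 j1,j6 [21. 21.] offset cm [14.39 11.09 -7.5 ] dr [-0.002 -0.     0.576] alt [ 0.   -0.   -2.57]
```

```bash
python3 -m inch '{"dr":[[0,0,0],[0,0,0],[0,0,0.14],[0,0,0.28],[0,0,0.42],[0,0,0.576],[0,0,0.576],[0,0,0.576],[0,0,0.576],[0,0,0.576]],"offset":[[0,0,-3],[0,0,-6],[3,2.3,-6],[6,4.6,-6],[9,6.9,-6],[12,9.2,-6],[14.4,11.1,-6],[14.4,11.1,-6],[14.4,11.1,-6],[14.4,11.1,-6]],"jaw":[0,0,0,0,0,0,0,0,0,0]}'; python3 to.py 446.6 -177.8 22 189.2
```

```text
time_s: 17.35
tcp_pos: [445.6, -177.6, 74.0]
orientation: [[0.16, -0.987, -0.0], [-0.987, -0.16, 0.0], [-0.0, 0.0, -1.0]]
contact_force: [0.6, 0.5, -0.7]
width: 32.6
gripper_force: 50.3
at [ 445.6 -177.6   74. ] t 17.35 j1,j6 [-3. 12.] offset cm [ 0.04 -0.1   5.2 ] dr [ 0.  0. -0.] alt [ 0.   -0.    3.14]
```

```bash
python3 -m inch '{"dr":[[0,0,0],[0,0,0],[0,0,0],[0,0,0],[0,0,0],[0,0,0],[0,0,0],[0,0,0],[0,0,0],[0,0,0]],"offset":[[0,-0.1,1.5],[0,-0.1,3],[0,-0.1,4.4],[0,-0.1,5.2],[0,-0.1,5.2],[0,-0.1,5.2],[0,-0.1,5.2],[0,-0.1,5.2],[0,-0.1,5.2],[0,-0.1,5.2]],"jaw":[0,0,0,0,0,0,0,0.8,0.8,0.8]}'; python3 to.py 607.8 364 100 228.7
```

```text
time_s: 18.35
tcp_pos: [447.1, -178.1, 22.3]
orientation: [[0.159, -0.987, 0.001], [-0.987, -0.159, -0.0], [0.0, -0.001, -1.0]]
contact_force: [1.0, -0.2, -0.2]
width: 68.2
gripper_force: 0.0
at [ 447.1 -178.1   22.3] t 18.35 j1,j6 [-3. 12.] offset cm [-50.96 -24.5   -7.76] dr [-0.001 -0.    -0.69 ] alt [-0.    0.    2.45]
```

```bash
python3 -m inch '{"dr":[[0,0,0],[0,0,0],[0,0,-0.14],[0,0,-0.28],[0,0,-0.42],[0,0,-0.56],[0,0,-0.69],[0,0,-0.69],[0,0,-0.69],[0,0,-0.69]],"offset":[[0,0,-4],[0,0,-7.7],[-4,-1.9,-7.7],[-8,-3.8,-7.7],[-12,-5.8,-7.7],[-16,-7.7,-7.7],[-20,-9.6,-7.7],[-24,-11.5,-7.7],[-28,-13.5,-7.7],[-32,-15.4,-7.7]],"jaw":[0.8,0.8,0.8,0.8,0.8,0.7,0.7,0.7,0.7,0.7]}'
python3 - <<'E'
from h import *
import to
to.plan(607.8,364,60,228.7)
for i in range(3):
    eyes.read_camera('top')
    for n,z in(('plane_large_center',6),('plane_small_center',0)):
        for d in eyes.silhouettes('top',n)[:2]:
            p,f,_=fit('top',n,d['region'],z);print(n,round(d['conf'],2),p.round(1),round(f,2))
E
```

```text
time_s: 19.35
tcp_pos: [548.3, 164.3, 99.2]
orientation: [[0.751, -0.66, 0.0], [-0.66, -0.751, 0.0], [0.0, -0.0, -1.0]]
contact_force: [1.1, 0.3, 0.3]
width: 59.9
gripper_force: 0.0
at [548.3 164.3  99.2] t 19.35 j1,j6 [32. 16.] offset cm [ -8.71 -18.94   3.93] dr [-0. -0.  0.] alt [ 0.   -0.   -3.14]
plane_large_center 0.7 [323.5 100.  165. ] 0.09
plane_large_center 0.6 [ 447.3 -178.7  -81.2] 0.09
plane_small_center 0.71 [607.8 363.7 -43.3] 0.11
plane_large_center 0.93 [324.4 100.2 165. ] 0.13
plane_large_center 0.84 [ 446.7 -179.8   98.5] 0.1
plane_small_center 0.58 [ 450.8 -184.9   68.6] 0.52
plane_small_center 0.5 [607.  363.9 -42.1] 0.1
plane_large_center 0.61 [324.9 100.  -17.3] 0.1
plane_large_center 0.58 [ 447.1 -177.3  -81.9] 0.1
plane_small_center 0.48 [608.  364.6 134.6] 0.14
plane_small_center 0.41 [ 421.4 -323.3   20.4] 0.82
```

```bash
python3 -m inch '{"dr":[[0,0,0],[0,0,0],[0,0,0],[0,0,0],[0,0,0],[0,0,0],[0,0,0],[0,0,0],[0,0,0],[0,0,0]],"offset":[[-1.7,-3.7,1],[-3.4,-7.4,2],[-5.1,-11.1,3],[-6.8,-14.8,3.9],[-8,-17.5,3.9],[-8.7,-18.9,3.9],[-8.7,-18.9,3.9],[-8.7,-18.9,3.9],[-8.7,-18.9,3.9],[-8.7,-18.9,3.9]],"jaw":[0.7,0.7,0.7,0.7,0.7,0.7,0.7,0.7,0.7,0.7]}'; python3 to.py 607.8 364 14 227.5
```

```text
time_s: 20.8
tcp_pos: [607.4, 360.8, 60.6]
orientation: [[0.751, -0.661, 0.0], [-0.661, -0.751, 0.0], [0.0, -0.0, -1.0]]
contact_force: [-0.6, -0.0, 0.5]
width: 60.0
gripper_force: 0.0
at [607.4 360.8  60.6] t 20.8 j1,j6 [43.  5.] offset cm [-0.18 -0.27  4.66] dr [-0.   -0.    0.02] alt [ 0.   -0.   -3.12]
```

```bash
python3 -m inch '{"dr":[[0,0,0.02],[0,0,0.02],[0,0,0.02],[0,0,0.02],[0,0,0.02],[0,0,0.02],[0,0,0.02],[0,0,0.02],[0,0,0.02],[0,0,0.02]],"offset":[[-0.2,-0.3,0.5],[-0.2,-0.3,2],[-0.2,-0.3,3.6],[-0.2,-0.3,4.7],[-0.2,-0.3,4.7],[-0.2,-0.3,4.7],[-0.2,-0.3,4.7],[-0.2,-0.3,4.7],[-0.2,-0.3,4.7],[-0.2,-0.3,4.7]],"jaw":[0.7,0.7,0.7,0.7,0.7,0.7,0,0,0,0]}' 40; python3 to.py 436.8 358.5 80 205.8
```

```text
time_s: 21.8
tcp_pos: [608.3, 365.8, 14.1]
orientation: [[0.738, -0.675, 0.001], [-0.675, -0.738, 0.001], [0.0, -0.002, -1.0]]
contact_force: [-0.4, 0.2, 3.0]
width: 23.5
gripper_force: 39.8
at [608.3 365.8  14.1] t 21.8 j1,j6 [44.  4.] offset cm [-12.16  12.1   -6.62] dr [-0.002 -0.     0.38 ] alt [ 0.   -0.   -2.76]
```

```bash
python3 -m inch '{"dr":[[0,0,0],[0,0,0],[0,0,0.14],[0,0,0.28],[0,0,0.38],[0,0,0.38],[0,0,0.38],[0,0,0.38],[0,0,0.38],[0,0,0.38]],"offset":[[0,0,-3],[0,0,-6],[-2.5,2.5,-6],[-5,5,-6],[-7.5,7.5,-6],[-10,10,-6],[-12.2,12.1,-6],[-12.2,12.1,-6],[-12.2,12.1,-6],[-12.2,12.1,-6]],"jaw":[0,0,0,0,0,0,0,0,0,0]}'; python3 to.py 436.5 358.8 21 205.8
```

```text
time_s: 22.8
tcp_pos: [436.6, 358.6, 73.1]
orientation: [[0.435, -0.901, 0.0], [-0.901, -0.435, 0.0], [-0.0, -0.0, -1.0]]
contact_force: [0.3, 0.2, -1.0]
width: 23.3
gripper_force: 39.7
at [436.6 358.6  73.1] t 22.8 j1,j6 [ 55. -29.] offset cm [-0.02  0.01  5.21] dr [-0.     0.    -0.001] alt [0.   0.   3.14]
```

```bash
python3 -m inch '{"dr":[[0,0,0],[0,0,0],[0,0,0],[0,0,0],[0,0,0],[0,0,0],[0,0,0],[0,0,0],[0,0,0],[0,0,0]],"offset":[[0,0,1.5],[0,0,3],[0,0,4.4],[0,0,5.2],[0,0,5.2],[0,0,5.2],[0,0,5.2],[0,0,5.2],[0,0,5.2],[0,0,5.2]],"jaw":[0,0,0,0,0,0,0,0.6,0.6,0.6]}'; python3 -m inch '{"dr":[[0,0,0],[0,0,0],[0,0,0],[0,0,0],[0,0,0],[0,0,0],[0,0,0],[0,0,0],[0,0,0],[0,0,0]],"offset":[[0,0,-3],[0,0,-6],[0,0,-8],[0,-4,-8],[0,-8,-8],[0,-10,-8],[0,-10,-8],[0,-10,-8],[0,-10,-8],[0,-10,-8]],"jaw":[0.6,0.6,0.6,0.6,0.6,0.6,0.6,0.6,0.6,0.6]}'
cat > chk.py <<'E'
from h import *
im=eyes.read_camera('top');big=cv2.resize(im[100:290,120:520,::-1],None,fx=2,fy=2,interpolation=cv2.INTER_CUBIC)
for n,pd in(('loupe_center','pad_loupe'),('chinrest_center','pad_chinrest'),('plane_large_center','pad_plane_large'),('plane_small_center','pad_plane_small')):
    v=[]
    for i in range(3):
        if i: eyes.read_camera('top')
        for d in eyes.silhouettes('top',n):
            p,f,_=fit('top',n,d['region'],6)
            if d['conf']>.3 and f<.25: v.append((*p[:2].round(1),round(p[2]%180,1),round(f,2)))
    print(n,v)
cv2.imwrite('pics/chk.png',big)
E
python3 chk.py
```

```text
time_s: 23.8
tcp_pos: [436.2, 358.6, 21.3]
orientation: [[0.435, -0.9, 0.0], [-0.9, -0.435, 0.0], [-0.0, -0.0, -1.0]]
contact_force: [0.0, 0.4, -0.4]
width: 51.1
gripper_force: 0.0
time_s: 24.8
tcp_pos: [525.5, 401.8, 101.5]
orientation: [[0.435, -0.9, 0.0], [-0.9, -0.435, 0.0], [-0.0, -0.0, -1.0]]
contact_force: [-0.7, -0.1, 0.0]
width: 51.3
gripper_force: 0.0
loupe_center [(np.float64(440.5), np.float64(-363.3), np.float64(11.7), np.float64(0.23)), (np.float64(440.0), np.float64(-362.4), np.float64(3.9), np.float64(0.14)), (np.float64(440.6), np.float64(-363.8), np.float64(6.3), np.float64(0.12))]
chinrest_center [(np.float64(598.3), np.float64(182.4), np.float64(63.2), np.float64(0.06)), (np.float64(597.5), np.float64(182.2), np.float64(64.7), np.float64(0.08)), (np.float64(597.4), np.float64(181.3), np.float64(64.4), np.float64(0.05))]
plane_large_center [(np.float64(446.9), np.float64(-179.3), np.float64(98.6), np.float64(0.1)), (np.float64(324.5), np.float64(100.1), np.float64(163.3), np.float64(0.11)), (np.float64(447.8), np.float64(-178.1), np.float64(99.1), np.float64(0.09)), (np.float64(324.1), np.float64(100.0), np.float64(163.8), np.float64(0.11)), (np.float64(324.8), np.float64(99.8), np.float64(164.1), np.float64(0.1)), (np.float64(447.5), np.float64(-178.7), np.float64(98.7), np.float64(0.11))]
plane_small_center [(np.float64(436.8), np.float64(358.0), np.float64(116.1), np.float64(0.12)), (np.float64(436.5), np.float64(357.8), np.float64(117.3), np.float64(0.1)), (np.float64(436.6), np.float64(357.1), np.float64(114.5), np.float64(0.11))]
```

View pics/chk.png

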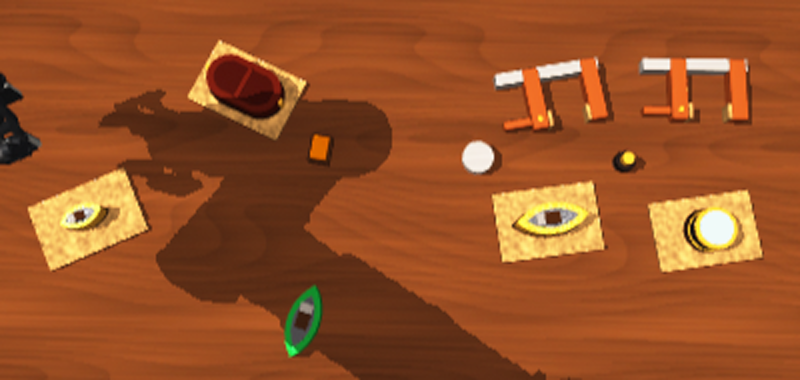

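All four parts are upright on their outlines: small plane (82,215), chinrest (245,85), large plane (552,218), loupe (716,228). The loupe is about 2.5 mm off centre, to the right. There is plenty of time, so I'll regrip it and shift it.

```bash
python3 -m inch '{"dr":[[0,0,-0.05],[0,0,-0.1],[0,0,-0.15],[0,0,-0.2],[0,0,-0.25],[0,0,-0.3],[0,0,-0.35],[0,0,-0.4],[0,0,-0.45],[0,0,-0.45]],"offset":[[3.6,2.2,0],[7.2,4.5,0],[10.8,6.8,0],[14.4,9.1,0],[18,11.3,0],[21.6,13.6,0],[25.2,15.9,0],[28.8,18.1,0],[32.4,20.4,0],[36,22.7,0]],"jaw":[0.6,0.6,0.6,0.6,0.6,1,1,1,1,1]}'; python3 to.py 440.6 -362.2 80 270
```

```text
time_s: 26.85
tcp_pos: [478.0, -22.5, 101.5]
orientation: [[0.784, -0.62, 0.001], [-0.62, -0.784, 0.0], [0.001, -0.001, -1.0]]
contact_force: [1.6, 0.9, -0.4]
width: 85.3
gripper_force: 0.0
at [478.  -22.5 101.5] t 26.85 j1,j6 [16. 36.] offset cm [18.13 28.97  2.14] dr [-0.    -0.001 -0.669] alt [-0.    0.    2.47]
```

```bash
python3 -m inch '{"dr":[[0,0,-0.1],[0,0,-0.2],[0,0,-0.3],[0,0,-0.4],[0,0,-0.5],[0,0,-0.6],[0,0,-0.669],[0,0,-0.669],[0,0,-0.669],[0,0,-0.669]],"offset":[[2.3,3.6,0.3],[4.6,7.2,0.6],[6.9,10.8,0.9],[9.2,14.5,1.2],[11.5,18.1,1.5],[13.8,21.7,1.8],[16.1,25.7,2.1],[18.1,29,2.1],[18.1,29,2.1],[18.1,29,2.1]],"jaw":[1,1,1,1,1,1,1,1,1,1]}'; python3 to.py 440.6 -362.2 21 270
```

```text
time_s: 27.85
tcp_pos: [439.4, -361.2, 79.8]
orientation: [[1.0, -0.004, -0.0], [-0.004, -1.0, 0.0], [-0.0, -0.0, -1.0]]
contact_force: [-0.4, -0.1, -0.7]
width: 85.4
gripper_force: 0.0
at [ 439.4 -361.2   79.8] t 27.85 j1,j6 [-24. 113.] offset cm [0.12 0.1  5.88] dr [-0.     0.    -0.004] alt [0.   0.   3.14]
```

```bash
python3 -m inch '{"dr":[[0,0,0],[0,0,0],[0,0,0],[0,0,0],[0,0,0],[0,0,0],[0,0,0],[0,0,0],[0,0,0],[0,0,0]],"offset":[[0,0.1,1.5],[0,0.1,3],[0,0.1,4.5],[0,0.1,5.7],[0,0.1,5.7],[0,0.1,5.7],[0,0.1,5.7],[0,0.1,5.7],[0,0.1,5.7],[0,0.1,5.7]],"jaw":[1,1,1,1,1,0,0,0,0,0]}' 30; python3 to.py 440.6 -360 24 270
```

```text
time_s: 28.85
tcp_pos: [440.6, -362.0, 24.2]
orientation: [[1.0, -0.002, 0.002], [-0.002, -1.0, -0.001], [0.002, 0.001, -1.0]]
contact_force: [0.2, 1.0, 5.6]
width: 46.7
gripper_force: 31.2
at [ 440.6 -362.    24.2] t 28.85 j1,j6 [-24. 114.] offset cm [ 0.   -0.2   0.02] dr [ 0.001 -0.002 -0.002] alt [-0.   -0.    3.14]
```

```bash
python3 -m inch '{"dr":[[0,0,0],[0,0,0],[0,0,0],[0,0,0],[0,0,0],[0,0,0],[0,0,0],[0,0,0],[0,0,0],[0,0,0]],"offset":[[0,0,-0.6],[0.05,-0.2,-0.6],[0.05,-0.25,-0.6],[0.05,-0.25,-0.4],[0.05,-0.25,-0.1],[0.05,-0.25,0],[0.05,-0.25,0],[0.05,-0.25,0],[0.05,-0.25,0],[0.05,-0.25,0]],"jaw":[0,0,0,0,0,0,0,1,1,1]}'; python3 -m inch '{"dr":[[0,0,0],[0,0,0],[0,0,0],[0,0,0],[0,0,0],[0,0,0],[0,0,0],[0,0,0],[0,0,0],[0,0,0]],"offset":[[0,0,-3],[0,0,-6],[0,0,-9],[0,3,-12],[0,6,-14],[0,9,-14],[0,12,-14],[0,12,-14],[0,12,-14],[0,12,-14]],"jaw":[1,1,1,1,1,1,1,1,1,1]}'; sed -i 's/chk.png/chk2.png/' chk.py; python3 chk.py | head -1
```

```text
time_s: 29.85
tcp_pos: [440.2, -359.1, 22.7]
orientation: [[1.0, -0.002, -0.0], [-0.002, -1.0, 0.0], [-0.0, -0.0, -1.0]]
contact_force: [0.2, -0.2, -0.1]
width: 85.0
gripper_force: 0.0
time_s: 30.85
tcp_pos: [440.1, -478.5, 162.8]
orientation: [[1.0, -0.001, -0.0], [-0.001, -1.0, 0.001], [-0.0, -0.001, -1.0]]
contact_force: [0.9, 0.2, 1.5]
width: 85.7
gripper_force: 0.0
loupe_center [(np.float64(440.0), np.float64(-359.2), np.float64(17.2), np.float64(0.11)), (np.float64(439.9), np.float64(-359.7), np.float64(6.3), np.float64(0.06)), (np.float64(439.5), np.float64(-359.0), np.float64(9.6), np.float64(0.14))]
```

View pics/chk2.png

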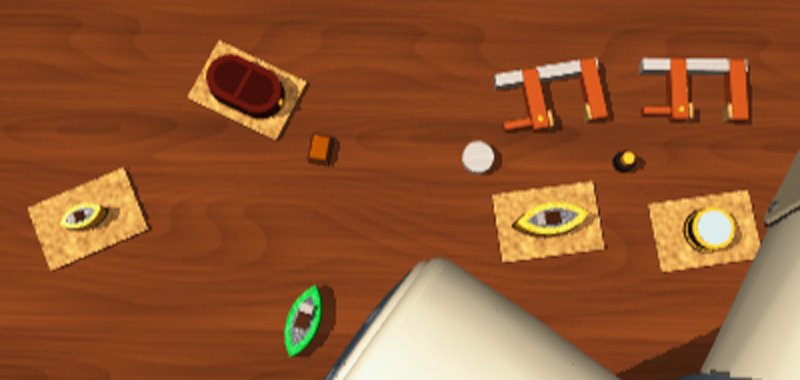

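The loupe (712,228) is now within about 1.5 mm of its outline's middle. The other parts are on their outlines, and the clamps and green plane have not moved. Handing in.

```bash
python3 -c "
from rig import r
print(r.job_done())"
```

```text
the job is handed in; nothing more can be done
None
```

The loupe, chinrest and both brass finger planes are each upright on their own cork pad's outline, within about 2 mm and lined up; the clamps and the green plane were left where they lay, and I handed the job in at about 31 s of the 96 s allowed.

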